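Probe the levelling posts and mark the high spot

ROBOT

A 6-joint arm with a two-finger parallel gripper is mounted at the origin on the work surface. World frame = base frame: x ahead of the robot, y to its left, z up, the work surface at z = 0. Lengths are in m, angles in degrees, forces in N, time in s.
With the tool pointing down it reaches from about 0.275 to 0.875 m from the base axis. Payload 12.5 kg.
Tool frame: the origin (TCP) lies midway between the tips of the shut fingers; the grasp point (between the pads) lies 19 mm behind it; y points along the fingers, z is the direction in which the jaws open and shut, and the axes are right-handed (so a half turn about y gives the same grasp; the last joint's range is limited). The gripper opens to 85 mm and grips with 20 to 120 N. Pads are 22 mm wide; open, the fingers measure 114 mm over their backs; the gripper's body (76 mm by 85 mm) begins 54 mm behind the grasp point. The pads swing forward as they close: fully open they stand 13 mm farther back than shut.
Start: joints at [63.793, 20.094, 94.641, -0, 65.266, -4.847], TCP at [0.2, 0.512, 0.205] pointing down, gripper open.
Joint ranges: [-157.81, 157.81], [-45, 120.19], [0.68, 151.7], [-89.99, 269.99], [4.06, 180], [-164.3, 164.3]. Speed limits (degrees/s): [127.2, 127.2, 159.86, 180, 180, 180].

INTERFACE

Orientations are given as a 3x3 rotation matrix whose columns are the frame's x, y, z axes.
In Python, from station import * gives the robot as it stands. The module is installed in compiled form; this text tells all that it offers.
- The arm moves only by the tool play_rows, never from a script. Its argument "increments" is one flat list of numbers, 7 for each row, row after row: the turn, a rotation vector about the tool's x, y, z in rad, then the shift along the tool's x, y, z in m, then the opening in per cent of the stroke, from 0 (shut) to 100 (fully open). In form: [ax, ay, az, tx, ty, tz, grip, ax, ay, az, tx, ty, tz, grip, ...]. A call has 1 to 5 rows; each row shifts and turns the commanded pose from where the row before left it, along the tool's axes as they then stand; what a row does not reach is not made up. A row lasts 1/8 s, in which the tool goes at most 62.5 mm and 10.7 degrees, less where a joint would pass 70% of its speed; a pose out of reach is approached as far as the arm can. A call is refused whole if a number of a shift passes 0.0625 or a number of a turn 0.188, either way. A call with a gripper value outside its range is refused whole. The fingers move at their own pace and stop on an object; the grip force is fixed at half the most. Time passes only in rows, so rows that do not move let the fingers close. It gives the time, the measured TCP pose, the force and the opening at its end, in the units of the state.
- state(): the state, without advancing time (a new reading comes with each control period).
- snapshot(name): name is "scene" or "top"; returns the picture (480x640x3 uint8, red, green, blue); there is no depth.
- camera_model(name): a dict with "K" (3x3 intrinsics, pixels), "pose" (4x4, takes a point from camera to world coordinates). Camera axes: x right, y up, looking along -z (the intrinsics and any distortion apply to the point x, -y, -z); pixel columns grow to the right and rows downward; lengths in m; the calibration is good to about 2 mm. A picture is of the moment at which its call begins. camera_model takes no time and is no camera call.
- hand_in(): hands the job in, once; it reports no verdict.
The state is a dict: "time": time; "joints": joint angles; "qd": joint speeds; "effort": joint torques, N m; "position": TCP position; "eef_rot": TCP orientation; "ft_force": force on the tool from outside, world axes, zero at the start; "ft_torque": the same for the moment, N m; "width": opening from 0.0 (shut) to 1.0 (fully open).
Only numpy, scipy, OpenCV 4.12 (cv2) and the standard library are available. Lean on these libraries where they do the work, as an engineer would, in place of code of your own. Each camera call takes 0.05 s, during which the arm holds its last target.

TASK

Before an instrument goes on this levelling base plate, find its high spot: pick up the dial probe and touch its foot down on the middle of the round cap of each of the three jack posts, the lowest post first, then the middle one, then the highest. Leave the probe standing by itself there, on the highest post, and never let it tip over.

Things in the scene. Friction and masses are not known exactly. Their poses are not given: they have to be found in the camera images.
- probe_mid (a point): Centre of the loose dial probe, 35 mm above its underside, on its axis; z axis up along it. Round, upright, 70 mm tall, 0.11 to 0.23 kg: steel foot disc 34 mm across and 7 mm thick, 16 mm stem up to 16 mm, black grip 32 mm across from 16 to 62 mm, aluminium head 29 mm across from 62 to 70 mm with a white dial on top. It stands on the bench; hold it by the grip from above.
- post_low: The lowest of three fixed rigid steel jack posts on the aluminium base plate (250 x 240 x 14 mm, lying on the bench). Each post has a flat horizontal round cap 50 mm across and 8 mm thick on a thin threaded stem; they differ only in height, and which stands where varies. Origin: centre of the cap's top face, here 24 mm above the plate, 38 mm above the bench. Neighbouring posts are about 150 mm apart, centre to centre.
- post_mid: The jack post of middle height, otherwise the same. Origin: centre of the cap's top face, 38 mm above the plate, 52 mm above the bench.
- post_high: The highest jack post, otherwise the same. Origin: centre of the cap's top face, 52 mm above the plate, 66 mm above the bench.

How it is judged:
By the outcome, as a careful person would: the job done as asked, in the order asked, and still so for the second after the job is handed in, with the robot touching nothing.
It also fails if it takes over 53 s, if anything falls off the work surface, if the arm or the gripper's body presses on something with over 40 N, if the wrist force passes 120 N, or if a joint passes its speed limit or range.

## Working session

There is one attempt and no reset: what is moved stays moved. The work goes in short steps, Python scripts to look and compute and a tool call to move; the robot and the scene stay as the last step left them, time stands still between calls to the robot, and variables do not carry over. Pictures are saved under pics/ and viewed, and the job is handed in when it is done.

Besides the shell and the picture viewer there is one more tool, called in YAML: its name, and indented under it one key for each argument. play_rows: Moves the arm, as the interface text tells. Its arguments: {"type":"object","properties":{"increments":{"type":"array"}},"required":["increments"]}

```bash
mkdir -p pics
python3 - <<'E'
from station import *
import cv2,numpy as np
np.set_printoptions(precision=4,suppress=True)
for n in("scene","top"):
    cv2.imwrite(f"pics/{n}0.png",cv2.cvtColor(snapshot(n),cv2.COLOR_RGB2BGR))
    m=camera_model(n);print(n,m)
print(state())
E
```

```text
scene {'K': array([[564.0477,   0.    , 309.4807],
       [  0.    , 564.0477, 234.8189],
       [  0.    ,   0.    ,   1.    ]]), 'pose': array([[-0.5208, -0.6278,  0.5784,  1.0018],
       [ 0.8534, -0.3979,  0.3366,  0.2276],
       [ 0.0189,  0.6689,  0.7431,  0.6472],
       [ 0.    ,  0.    ,  0.    ,  1.    ]])}
top {'K': array([[624.3763,   0.    , 318.0282],
       [  0.    , 624.3763, 236.4123],
       [  0.    ,   0.    ,   1.    ]]), 'pose': array([[-0.0272,  0.986 , -0.1644,  0.4175],
       [-0.9988, -0.0334, -0.0352, -0.0494],
       [-0.0402,  0.1632,  0.9858,  0.9253],
       [ 0.    ,  0.    ,  0.    ,  1.    ]])}
{'time': 0.1, 'joints': array([63.7936, 20.1203, 94.6721, -0.0039, 65.2653, -4.8481]), 'qd': array([-0.0097, -0.0735, -0.0787, -0.029 ,  0.0458, -0.0776]), 'effort': array([  0.0013, -50.6841, -29.187 ,  -0.0001,   0.0027,   0.    ]), 'position': array([0.2002, 0.5119, 0.2048]), 'eef_rot': array([[ 0.9313, -0.0004,  0.3642],
       [-0.3642, -0.0009,  0.9313],
       [-0.    , -1.    , -0.001 ]]), 'ft_force': array([-0.5409,  0.5255,  0.8641]), 'ft_torque': array([-0.0261,  0.0001,  0.0279]), 'width': 1.0002506714157786}
```

View pics/scene0.png

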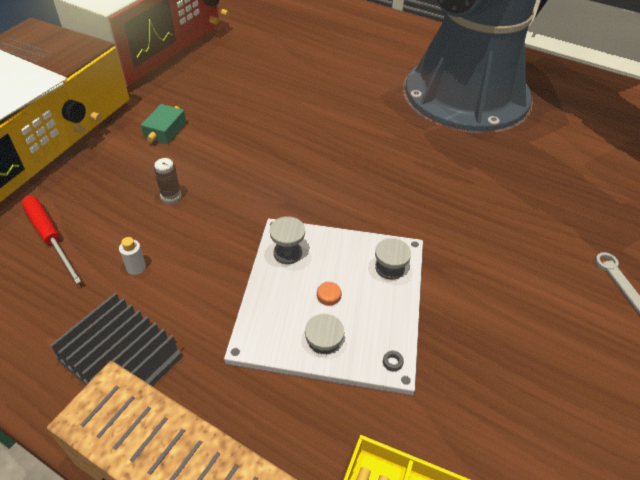

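View pics/top0.png

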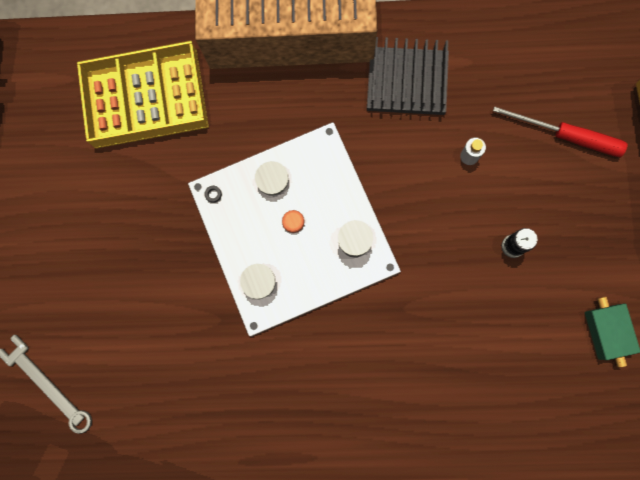

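The scene view shows the probe at about (168,180), with posts at (288,231), (393,252) and (324,332), looking high, mid and low respectively. In the top view the probe's dial is at about (526,239), and the caps are at (355,238), (258,281) and (272,178). Next I'll measure these precisely and check them across both views.

```bash
cat > h.py <<'E'
import cv2,numpy as np
from station import *
np.set_printoptions(precision=4,suppress=True)
M={n:camera_model(n) for n in("scene","top")}
def ray(n,u,v):
    m=M[n];d=np.linalg.inv(m["K"])@[u,v,1.];d=d*[1,-1,-1];P=m["pose"]
    d=P[:3,:3]@d;return P[:3,3],d/np.linalg.norm(d)
def onz(n,uv,z):
    o,d=ray(n,*uv);return o+d*(z-o[2])/d[2]
def tri(a,b):
    A=np.zeros((3,3));y=np.zeros(3);R=[ray("scene",*a),ray("top",*b)]
    for o,d in R:
        Q=np.eye(3)-np.outer(d,d);A+=Q;y+=Q@o
    p=np.linalg.solve(A,y);return p,[np.linalg.norm(np.cross(p-o,d)) for o,d in R]
def proj(n,p):
    m=M[n];q=np.linalg.inv(m["pose"])@np.append(p,1);q=q[:3]*[1,-1,-1];q=m["K"]@q;return q[:2]/q[2]
E
python3 - <<'E'
from h import *
for n,boxes in(("scene",[(265,210,310,265),(368,232,418,282),(300,308,350,356),(145,150,190,210)]),("top",[(330,215,380,265),(235,258,282,305),(248,155,296,202),(495,220,545,265)])):
    im=cv2.imread(f"pics/{n}0.png")
    t=[cv2.resize(im[b[1]:b[1]+56,b[0]:b[0]+56],(392,294*4//3),interpolation=cv2.INTER_CUBIC) for b in boxes]
    t=[cv2.resize(x,(300,300)) for x in t]
    cv2.imwrite(f"pics/{n}_crop.png",np.vstack([np.hstack(t[:2]),np.hstack(t[2:])]))
    for b in boxes: 
        x,y=(b[0]+b[2])//2,(b[1]+b[3])//2; print(n,im[y,x],cv2.cvtColor(im,cv2.COLOR_BGR2HSV)[y,x])
E
```

```text
scene [176 197 204] [ 23  35 204]
scene [172 193 201] [ 22  37 201]
scene [176 197 204] [ 23  35 204]
scene [46 56 71] [12 90 71]
top [216 231 233] [ 26  19 233]
top [205 223 227] [ 25  25 227]
top [204 223 227] [ 25  26 227]
top [234 242 240] [ 38   8 242]
```

View pics/scene_crop.png

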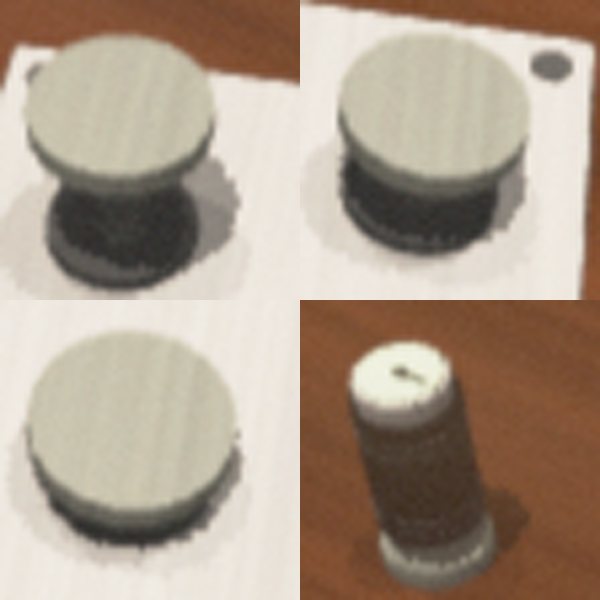

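View pics/top_crop.png

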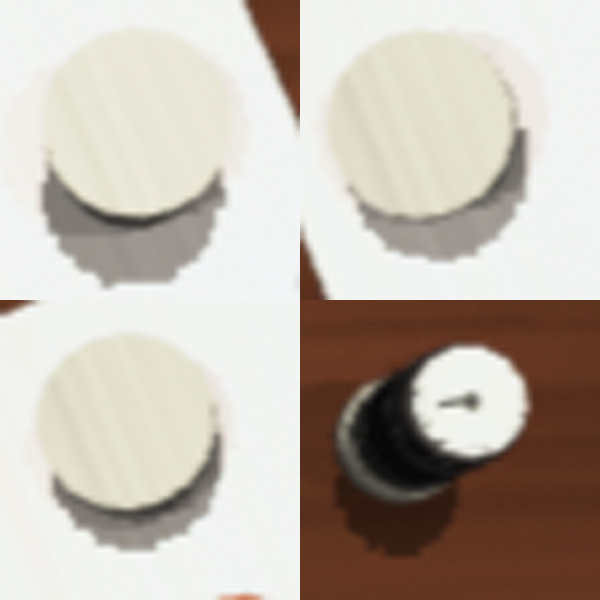

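The crops show each cap face cleanly, with the dial top bright in both views. I'll fit ellipses to them.

Run:
```python
from h import *
S={"scene":dict(high=(265,210),mid=(368,232),low=(300,308),probe=(145,150)),"top":dict(high=(330,215),mid=(235,258),low=(248,155),probe=(495,220))}
zs=dict(high=.066,mid=.052,low=.038,probe=.070)
C={}
for n in S:
    im=cv2.imread(f"pics/{n}0.png");hsv=cv2.cvtColor(im,cv2.COLOR_BGR2HSV).astype(int)
    for k,(x,y) in S[n].items():
        s=4;c=cv2.resize(im[y:y+56,x:x+56],None,fx=s,fy=s,interpolation=cv2.INTER_CUBIC)
        h=cv2.cvtColor(c,cv2.COLOR_BGR2HSV)
        if k=="probe": m=(h[...,2]>200 if n=="top" else h[...,2]>185)&(h[...,1]<60)
        elif n=="scene": m=(h[...,1]>24)&(h[...,1]<60)&(h[...,2]>165)
        else: m=(h[...,1]>12)&(h[...,1]<50)&(h[...,2]>190)&(h[...,0]>18)&(h[...,0]<45)
        m=cv2.morphologyEx(m.astype(np.uint8)*255,cv2.MORPH_OPEN,np.ones((9,9)))
        cs,_=cv2.findContours(m,cv2.RETR_EXTERNAL,cv2.CHAIN_APPROX_NONE)
        q=cv2.convexHull(max(cs,key=cv2.contourArea))
        # resample hull boundary evenly
        mm=np.zeros_like(m);cv2.fillConvexPoly(mm,q,255);q=cv2.findContours(mm,0,cv2.CHAIN_APPROX_NONE)[0][0]
        e=cv2.fitEllipse(q);C[n,k]=np.array(e[0])+.5;C[n,k]=C[n,k]/s-.5+[x,y]
        print(n,k,C[n,k],np.array(e[1])/s,onz(n,C[n,k],zs[k]))
for k in zs: print(k,*tri(C["scene",k],C["top",k]))
```

```text
scene high [286.7929 229.1685] [25.4515 36.2694] [ 0.5573 -0.068   0.066 ]
scene mid [392.8914 250.9746] [26.3499 36.2112] [0.5022 0.0716 0.052 ]
scene low [324.162  329.8431] [33.1193 39.5164] [0.6555 0.0514 0.038 ]
scene probe [163.149  163.6026] [11.8065 18.1745] [ 0.5472 -0.3015  0.07  ]
top high [355.1839 237.2939] [34.2219 36.3579] [ 0.5578 -0.0705  0.066 ]
top mid [256.9054 280.4593] [33.8926 36.3859] [0.5032 0.0695 0.052 ]
top low [271.0467 176.8981] [31.8434 34.1234] [0.6564 0.0489 0.038 ]
top probe [526.357  238.3225] [19.4272 20.2678] [ 0.5478 -0.3044  0.07  ]
high [ 0.5573 -0.0694  0.0654] [np.float64(0.001210047718680549), np.float64(0.0012100477186806128)]
mid [0.5028 0.0706 0.052 ] [np.float64(0.0011650658781994145), np.float64(0.0011650658781993365)]
low [0.6559 0.0501 0.0377] [np.float64(0.0013519110486389274), np.float64(0.0013519110486388264)]
probe [ 0.5472 -0.3034  0.0694] [np.float64(0.0012855939978898073), np.float64(0.001285593997889827)]
```

Both views agree within about 1.3 mm and the heights match (65.4, 52.0 and 37.7 mm), so which post is which is settled. First I'll square the tool to the world axes and travel to the probe.

play_rows:
  increments: [0, -0.1243, 0, 0, 0, 0, 100, 0, -0.1243, 0, 0, 0, 0, 100, 0, -0.1243, 0, 0, 0, 0, 100, 0, 0, 0, 0.02, 0, -0.05, 100, 0, 0, 0, 0.02, 0, -0.05, 100]

```text
time: 0.72
position: [0.2403, 0.4109, 0.2048]
eef_rot: [[1.0, -0.0, -0.001], [0.001, -0.001, 1.0], [-0.0, -1.0, -0.001]]
ft_force: [0.2, 0.7, 0.5]
width: 1.001
```

play_rows:
  increments: [0, 0, 0, 0.02, 0, -0.05, 100, 0, 0, 0, 0.02, 0, -0.05, 100, 0, 0, 0, 0.02, 0, -0.05, 100, 0, 0, 0, 0.02, 0, -0.05, 100, 0, 0, 0, 0.02, 0, -0.05, 100]

```text
time: 1.35
position: [0.3406, 0.1606, 0.2053]
eef_rot: [[1.0, 0.0, -0.0], [0.0, 0.0, 1.0], [0.0, -1.0, 0.0]]
ft_force: [1.7, 0.9, 0.1]
width: 1.001
```

play_rows:
  increments: [0, 0, 0, 0.02, 0, -0.05, 100, 0, 0, 0, 0.02, 0, -0.05, 100, 0, 0, 0, 0.02, 0, -0.05, 100, 0, 0, 0, 0.02, 0, -0.05, 100, 0, 0, 0, 0.02, 0, -0.05, 100]

```text
time: 1.98
position: [0.4406, -0.0896, 0.2052]
eef_rot: [[1.0, -0.0, 0.0], [-0.0, 0.0, 1.0], [-0.0, -1.0, 0.0]]
ft_force: [1.0, 0.1, -0.5]
width: 1.001
```

play_rows:
  increments: [0, 0, 0, 0.02, 0, -0.04, 100, 0, 0, 0, 0.02, 0, -0.04, 100, 0, 0, 0, 0.01, 0.02, -0.03, 100, 0, 0, 0, 0, 0.02, 0, 100, 0, 0, 0, 0, 0, 0, 100]

```text
time: 2.6
position: [0.4894, -0.1975, 0.1639]
eef_rot: [[1.0, -0.003, 0.0], [-0.0, 0.002, 1.0], [-0.003, -1.0, 0.002]]
ft_force: [0.0, 0.6, 0.8]
width: 0.998
```

```bash
python3 -c "
from h import *
s=state();print(s)
cv2.imwrite('pics/t1.png',cv2.cvtColor(snapshot('top'),cv2.COLOR_RGB2BGR))"
```

```text
{'time': 2.6, 'joints': array([ -27.0285,   20.6731,  100.2422,    0.0007,   59.2802, -117.0118]), 'qd': array([ 0.69  , -2.0186, -1.6281, -0.1308,  1.2713,  0.1176]), 'effort': array([ -0.6637, -47.3505, -26.5226,  -0.02  ,  -0.3673,  -0.0158]), 'position': array([ 0.4894, -0.1975,  0.1639]), 'eef_rot': array([[ 1.    , -0.003 ,  0.0003],
       [-0.0003,  0.0016,  1.    ],
       [-0.003 , -1.    ,  0.0016]]), 'ft_force': array([0.0257, 0.6087, 0.7694]), 'ft_torque': array([-0.0163,  0.028 , -0.0266]), 'width': 0.9977405043897604}
```

View pics/t1.png

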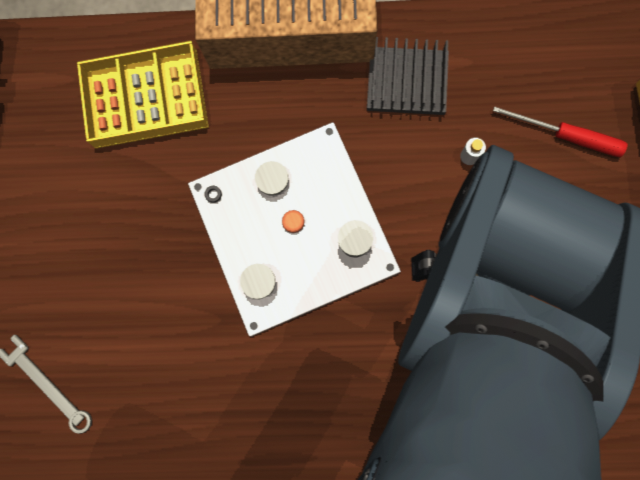

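The arm now covers the probe in the top view; the posts and the small vial at (475,150) are undisturbed. I'll move on to above the probe.

play_rows:
  increments: [0, 0, 0, 0.019, 0, -0.035, 100, 0, 0, 0, 0.019, 0, -0.035, 100, 0, 0, 0, 0.019, 0, -0.034, 100, 0, 0, 0, 0, 0.03, 0, 100, 0, 0, 0, 0, 0, 0, 100]

```text
time: 3.28
position: [0.5466, -0.301, 0.1344]
eef_rot: [[1.0, -0.003, -0.0], [0.0, 0.002, 1.0], [-0.003, -1.0, 0.002]]
ft_force: [0.5, 0.5, 0.6]
width: 1.003
```

play_rows:
  increments: [0, 0, 0, 0, 0, 0, 100]

```text
time: 3.4
position: [0.5479, -0.3015, 0.1369]
eef_rot: [[1.0, 0.001, -0.001], [0.001, -0.001, 1.0], [0.001, -1.0, -0.001]]
ft_force: [0.3, 0.2, 0.8]
width: 0.998
```

```bash
python3 -c "
from h import *
cv2.imwrite('pics/s1.png',cv2.cvtColor(snapshot('scene'),cv2.COLOR_RGB2BGR));s=state();print(s['position'],s['eef_rot'],s['ft_force'])"
```

```text
[ 0.548  -0.3016  0.137 ] [[ 1.      0.0016 -0.0008]
 [ 0.0008 -0.0011  1.    ]
 [ 0.0016 -1.     -0.0011]] [ 0.3785 -0.0843  0.5571]
```

View pics/s1.png

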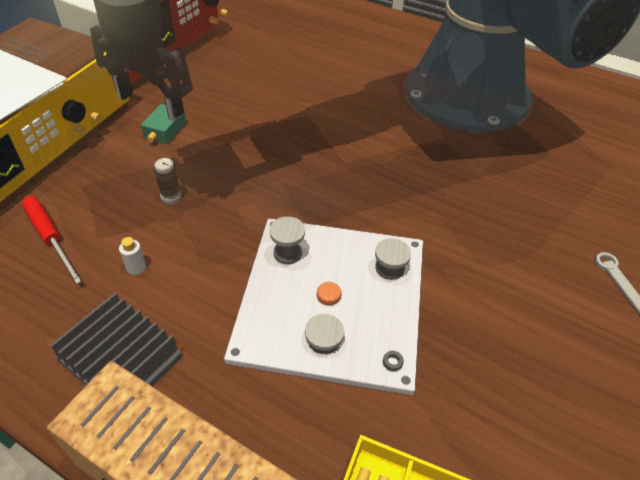

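The gripper is clear above the probe, which still stands at (168,180). I'll descend over it now.

play_rows:
  increments: [0, 0, 0, -0.0005, 0.03, -0.0015, 100, 0, 0, 0, 0, 0.03, 0, 100, 0, 0, 0, 0, 0.02, 0, 100, 0, 0, 0, 0, 0.017, 0, 100, 0, 0, 0, 0, 0.012, 0, 100]

```text
time: 4.08
position: [0.5471, -0.3033, 0.0259]
eef_rot: [[1.0, 0.0, -0.0], [0.0, -0.0, 1.0], [0.0, -1.0, -0.0]]
ft_force: [-0.2, -0.5, -0.5]
width: 1.004
```

play_rows:
  increments: [0, 0, 0, 0, 0, 0, 100, 0, 0, 0, 0, 0, 0, 100]

```text
time: 4.32
position: [0.5473, -0.3035, 0.027]
eef_rot: [[1.0, 0.001, -0.0], [0.0, -0.001, 1.0], [0.001, -1.0, -0.001]]
ft_force: [0.4, -0.2, -0.1]
width: 0.998
```

```bash
python3 -c "
from h import *
im=cv2.cvtColor(snapshot('scene'),cv2.COLOR_RGB2BGR);cv2.imwrite('pics/s2.png',cv2.resize(im[80:260,60:300],None,fx=3,fy=3));s=state();print(s['position'],s['ft_force'])"
```

```text
[ 0.5473 -0.3035  0.0271] [-0.7738 -0.9102 -0.1165]
```

View pics/s2.png

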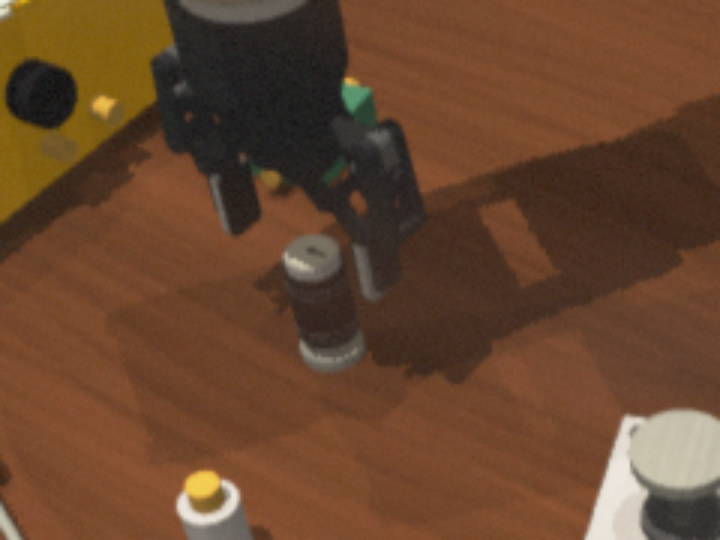

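The probe sits between the jaws, but the fingertips look higher or farther back than I expected. I'll check that before closing.

```bash
python3 -c "
from h import *
f=lambda p:(proj('scene',p)-[60,80])*3
for z in (.027,.04,.07):
  print(z,[f(np.array([.5473,-.3035+d,z])) for d in (-.05,0,.05)])
im=cv2.cvtColor(snapshot('top'),cv2.COLOR_RGB2BGR);cv2.imwrite('pics/t2.png',im)
"
```

```text
0.027 [array([249.8111, 277.2108]), array([320.5254, 311.0276]), array([393.927 , 346.1295])]
0.04 [array([244.9718, 259.0453]), array([316.3599, 292.8856]), array([390.491 , 328.0261])]
0.07 [array([233.4019, 215.6153]), array([306.3946, 249.4827]), array([382.2651, 284.6852])]
```

View pics/t2.png

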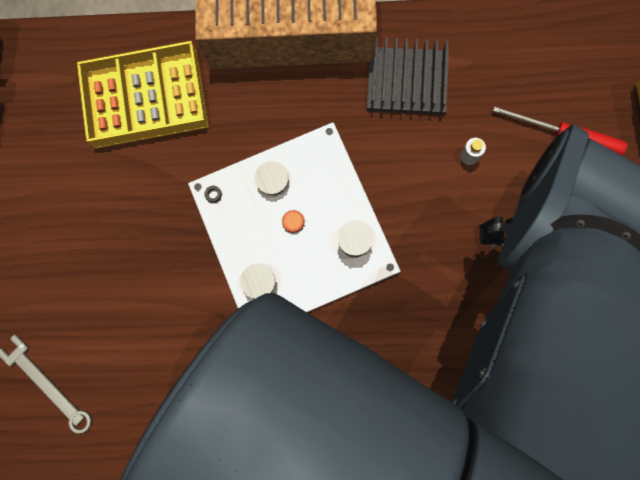

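```bash
python3 -c "
from h import *
f=lambda p:(proj('scene',p))
for z in (.137,.15,.17): print(z,[f(np.array([.548,-.3016+d,z])) for d in (-.05,0,.05)])
a=cv2.imread('pics/s1.png')[0:150,60:240];b=cv2.cvtColor(snapshot('scene'),cv2.COLOR_RGB2BGR)[90:190,90:210]
cv2.imwrite('pics/a.png',cv2.resize(a,None,fx=4,fy=4,interpolation=2));cv2.imwrite('pics/b.png',cv2.resize(b,None,fx=6,fy=6,interpolation=2))
"
```

```text
0.137 [array([129.0678, 117.4169]), array([154.7282, 128.6987]), array([181.4645, 140.4535])]
0.15 [array([127.1272, 110.113 ]), array([153.0534, 121.3776]), array([180.0797, 133.1203])]
0.17 [array([124.0515,  98.537 ]), array([150.3972, 109.7671]), array([177.8822, 121.4829])]
```

View pics/a.png

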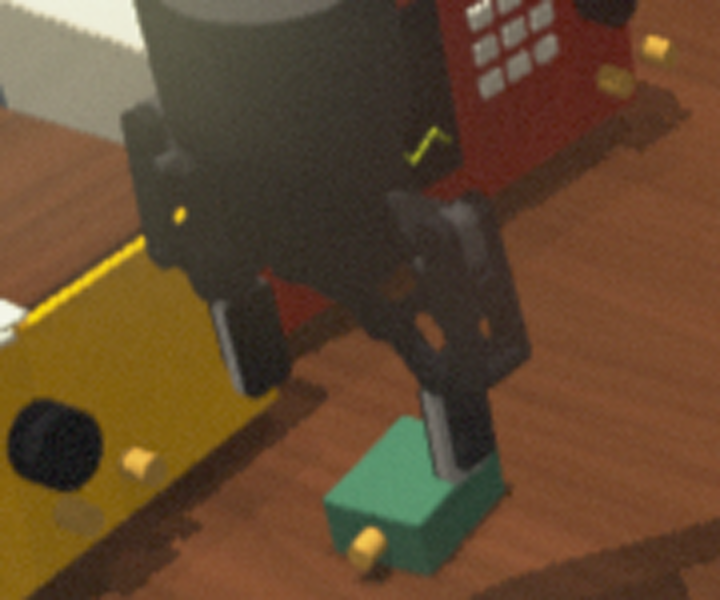

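View pics/b.png

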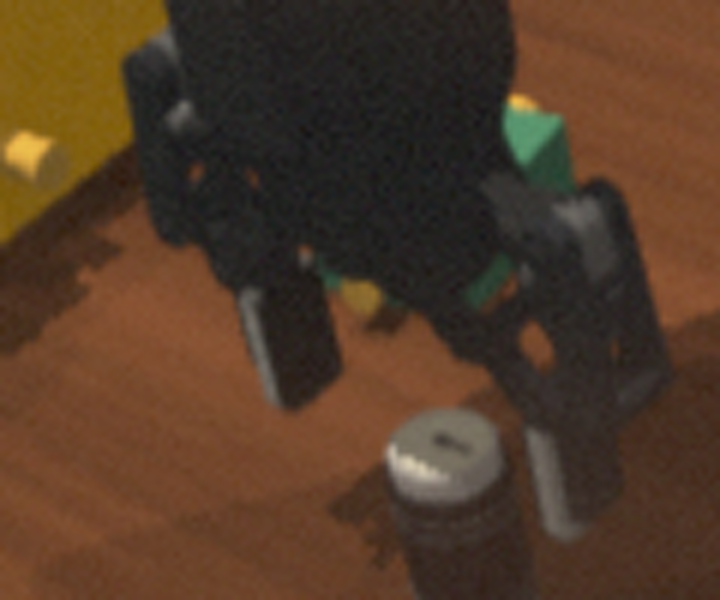

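The open fingertips image at about 33 mm above the commanded TCP, more than the 13 mm I assumed. I'll partly close the jaws, staying clear of the probe, to see how far the tips swing.

play_rows:
  increments: [0, 0, 0, 0, 0, 0, 58, 0, 0, 0, 0, 0, 0, 58, 0, 0, 0, 0, 0, 0, 58, 0, 0, 0, 0, 0, 0, 58]

```text
time: 4.97
position: [0.5469, -0.3032, 0.0263]
eef_rot: [[1.0, -0.0, -0.0], [0.0, 0.0, 1.0], [-0.0, -1.0, 0.0]]
ft_force: [0.2, 0.3, -0.6]
width: 0.578
```

```bash
python3 -c "
from h import *
b=cv2.cvtColor(snapshot('scene'),cv2.COLOR_RGB2BGR)[90:210,90:230]
s=state();print(s['position'],s['width'],s['ft_force'])
cv2.imwrite('pics/b2.png',cv2.resize(b,None,fx=5,fy=5,interpolation=2))
for z in (.027,.04,.05,.06): print(z,[(proj('scene',s['position']*[1,1,0]+[0,d,z])-90)*5 for d in (-.025,.025)])
"
```

```text
[ 0.5469 -0.3032  0.0263] 0.5796206720763358 [ 0.4382 -0.283  -0.0266]
0.027 [array([326.2928, 439.4533]), array([446.3648, 496.8507])]
0.04 [array([318.7958, 409.1945]), array([440.0365, 466.643 ])]
0.05 [array([312.9187, 385.4735]), array([435.0737, 442.9536])]
0.06 [array([306.943 , 361.3548]), array([430.0262, 418.8594])]
```

View pics/b2.png

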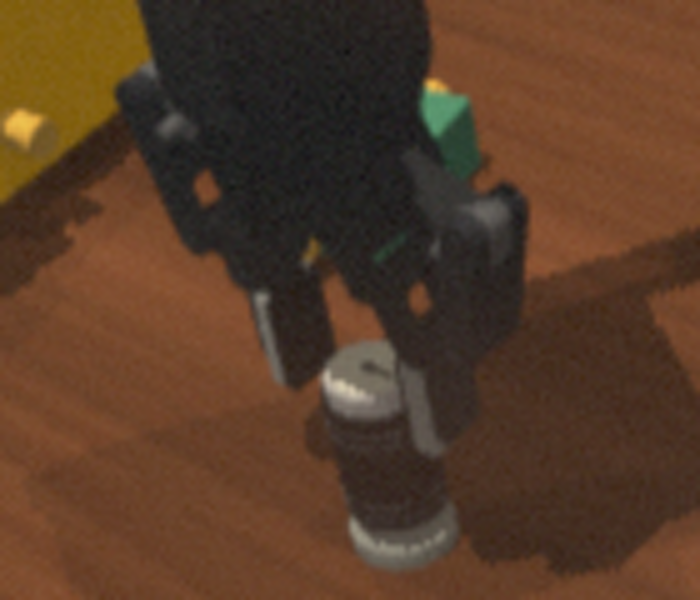

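At 58% opening the tips sit about 20 mm above the TCP, and they will swing a little further down as the jaws close. I'll lower 12 mm so the pads meet mid-grip, then close.

play_rows:
  increments: [0, 0, 0, 0, 0.006, 0, 58, 0, 0, 0, 0, 0.006, 0, 58, 0, 0, 0, 0, 0, 0, 50, 0, 0, 0, 0, 0, 0, 45, 0, 0, 0, 0, 0, 0, 40]

```text
time: 5.65
position: [0.547, -0.3033, 0.0145]
eef_rot: [[1.0, 0.0, -0.0], [0.0, -0.0, 1.0], [0.0, -1.0, -0.0]]
ft_force: [1.1, -0.1, -0.3]
width: 0.402
```

play_rows:
  increments: [0, 0, 0, 0, 0, 0, 36, 0, 0, 0, 0, 0, 0, 20, 0, 0, 0, 0, 0, 0, 0, 0, 0, 0, 0, 0, 0, 0, 0, 0, 0, 0, 0, 0, 0]

```text
time: 6.28
position: [0.5471, -0.3033, 0.0147]
eef_rot: [[1.0, 0.0, -0.0], [0.0, -0.0, 1.0], [0.0, -1.0, -0.0]]
ft_force: [-0.5, 1.2, 6.0]
width: 0.354
```

```bash
python3 -c "
from h import *
b=cv2.cvtColor(snapshot('scene'),cv2.COLOR_RGB2BGR)[90:210,90:230]
s=state();print(s['position'],s['width'],s['ft_force'],s['ft_torque'])
cv2.imwrite('pics/b3.png',cv2.resize(b,None,fx=5,fy=5,interpolation=2))
"
```

```text
[ 0.5471 -0.3033  0.0147] 0.3571758079034368 [-0.6005  1.4914  6.4744] [0.253  0.2009 0.0029]
```

View pics/b3.png

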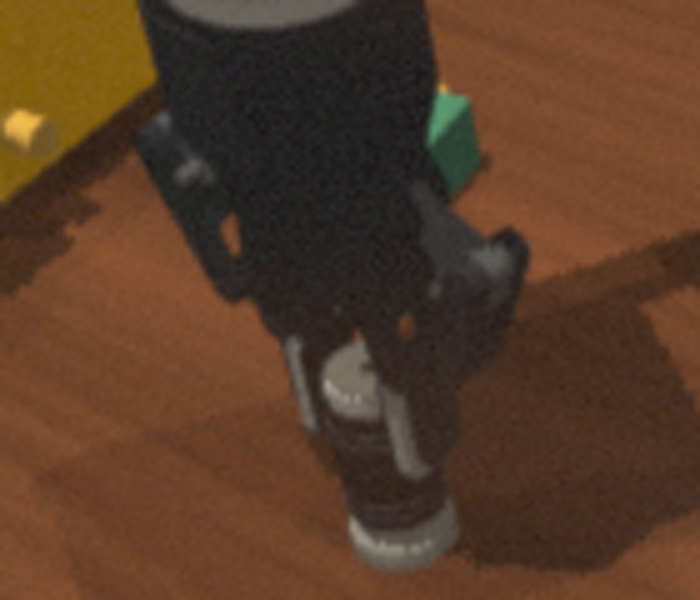

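The probe is gripped with the opening stalled at 0.355, about 30 mm, and the pads on its upper half. I'll lift and head for the low post.

play_rows:
  increments: [0, 0, 0, 0, -0.015, 0, 0, 0, 0, 0, 0, -0.03, 0, 0, 0, 0, 0, 0, -0.03, 0, 0, 0, 0, 0, 0, -0.025, 0, 0, 0, 0, 0, 0, 0, 0, 0]

```text
time: 6.95
position: [0.5477, -0.3038, 0.1165]
eef_rot: [[1.0, 0.003, -0.0], [0.0, -0.002, 1.0], [0.003, -1.0, -0.002]]
ft_force: [-0.1, 0.3, -1.7]
width: 0.352
```

play_rows:
  increments: [0, 0, 0, 0.01, 0, 0.033, 0, 0, 0, 0, 0.011, 0, 0.036, 0, 0, 0, 0, 0.011, 0, 0.036, 0, 0, 0, 0, 0.011, 0, 0.036, 0, 0, 0, 0, 0.011, 0, 0.036, 0]

```text
time: 7.58
position: [0.6005, -0.1249, 0.113]
eef_rot: [[1.0, -0.002, -0.0], [0.0, 0.0, 1.0], [-0.002, -1.0, 0.0]]
ft_force: [-0.1, -0.5, -1.2]
width: 0.351
```

play_rows:
  increments: [0, 0, 0, 0.011, 0, 0.036, 0, 0, 0, 0, 0.011, 0, 0.036, 0, 0, 0, 0, 0.011, 0, 0.036, 0, 0, 0, 0, 0.011, 0, 0.036, 0, 0, 0, 0, 0.0105, 0, 0.032, 0]

```text
time: 8.2
position: [0.6549, 0.0511, 0.1129]
eef_rot: [[1.0, -0.002, -0.0], [0.0, -0.0, 1.0], [-0.002, -1.0, -0.0]]
ft_force: [0.3, -1.3, -1.6]
width: 0.35
```

play_rows:
  increments: [0, 0, 0, 0, 0, 0, 0, 0, 0, 0, 0, 0, 0, 0, 0, 0, 0, 0, 0, 0, 0]

```text
time: 8.57
position: [0.655, 0.0488, 0.1139]
eef_rot: [[1.0, -0.001, 0.001], [-0.001, -0.0, 1.0], [-0.001, -1.0, -0.0]]
ft_force: [0.3, -0.1, -1.1]
width: 0.353
```

```bash
python3 -c "
from h import *
a=cv2.cvtColor(snapshot('scene'),cv2.COLOR_RGB2BGR);b=cv2.cvtColor(snapshot('top'),cv2.COLOR_RGB2BGR)
s=state();print(s['time'],s['position'],s['width'],s['ft_force'],s['ft_torque'])
cv2.imwrite('pics/s4.png',a);cv2.imwrite('pics/t4.png',b);cv2.imwrite('pics/s4c.png',cv2.resize(a[180:380,200:440],None,fx=3,fy=3,interpolation=2))
"
```

```text
8.675 [0.6552 0.0489 0.1142] 0.3536298541827434 [-0.0562  0.5668 -2.1419] [0.0073 0.0485 0.013 ]
```

View pics/s4c.png

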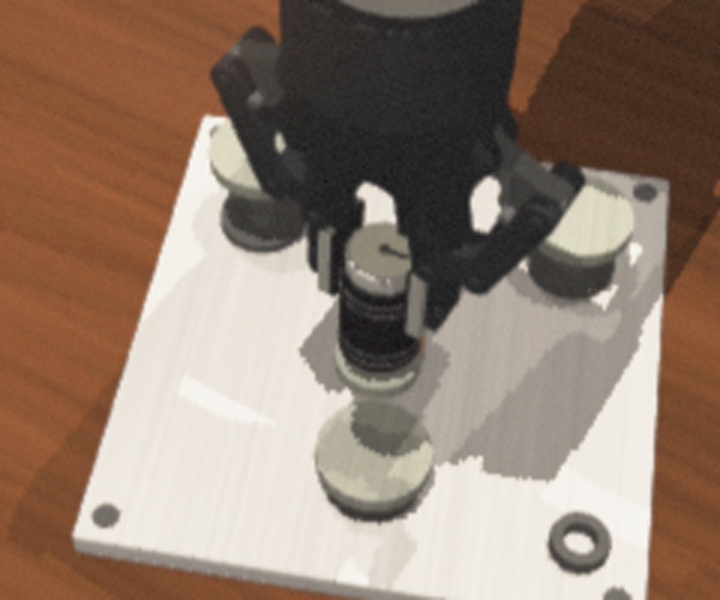

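View pics/t4.png

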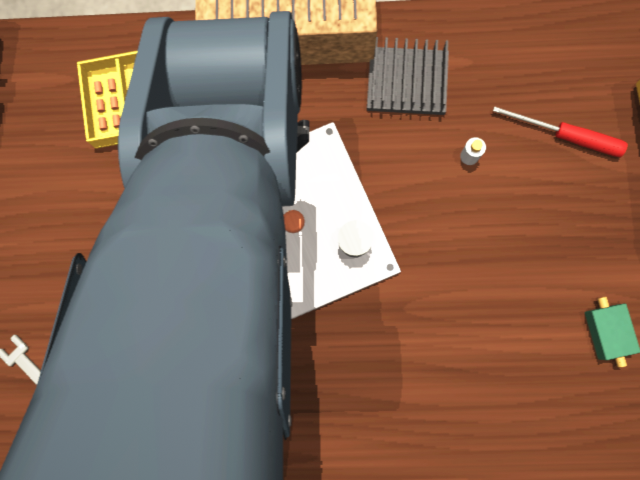

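The probe hangs upright above the low post's cap, with the foot at crop (380,380) and its shadow on the cap, and the other two posts are clear. I'll descend.

play_rows:
  increments: [0, 0, 0, 0.0005, 0.02, 0.001, 0, 0, 0, 0, 0, 0.02, 0, 0, 0, 0, 0, 0, 0.01, 0, 0, 0, 0, 0, 0, 0, 0, 0, 0, 0, 0, 0, 0, 0, 0]

```text
time: 9.3
position: [0.6562, 0.0508, 0.0647]
eef_rot: [[1.0, 0.001, -0.0], [0.0, -0.0, 1.0], [0.001, -1.0, -0.0]]
ft_force: [0.6, -0.4, -2.2]
width: 0.353
```

```bash
python3 -c "
from h import *
a=cv2.cvtColor(snapshot('scene'),cv2.COLOR_RGB2BGR)
s=state();p=s['position'];print(s['time'],p,s['width'],s['ft_force'])
c=lambda q:(proj('scene',q)-[264,260])*5
t=np.linspace(0,2*np.pi,60)
im=cv2.resize(a[260:360,264:394],None,fx=5,fy=5,interpolation=2)
pts=np.array([c(np.array([p[0]+.0003+.017*np.cos(x),p[1]+.017*np.sin(x),p[2]-.0147])) for x in t]).astype(np.int32)
cv2.polylines(im,[pts],True,(0,0,255),1)
cv2.imwrite('pics/s5.png',im)
"
```

```text
9.35 [0.6563 0.0508 0.0649] 0.3512830800914735 [-0.0131  0.3337 -2.3474]
```

View pics/s5.png

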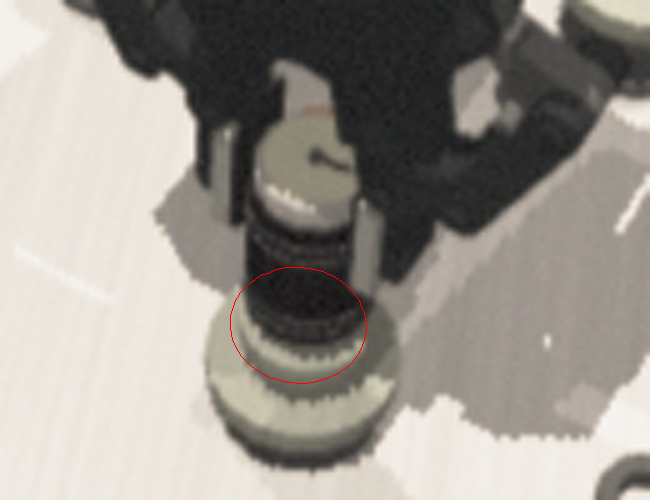

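The predicted foot outline matches the picture and is centred over the cap. Next comes the slow touchdown.

play_rows:
  increments: [0, 0, 0, -0.0005, 0.006, -0.0005, 0, 0, 0, 0, 0, 0.004, 0, 0, 0, 0, 0, 0, 0.001, 0, 0, 0, 0, 0, 0, 0, 0, 0]

```text
time: 9.85
position: [0.6553, 0.0503, 0.0532]
eef_rot: [[1.0, -0.0, -0.0], [0.0, 0.0, 1.0], [-0.0, -1.0, 0.0]]
ft_force: [-0.3, 0.2, -1.3]
width: 0.352
```

play_rows:
  increments: [0, 0, 0, 0, 0.001, 0, 0, 0, 0, 0, 0, 0, 0, 0]

```text
time: 10.1
position: [0.6556, 0.0503, 0.0528]
eef_rot: [[1.0, 0.001, -0.0], [0.0, -0.0, 1.0], [0.001, -1.0, -0.0]]
ft_force: [-0.3, 0.4, 3.5]
width: 0.353
```

play_rows:
  increments: [0, 0, 0, 0, 0.001, 0, 0, 0, 0, 0, 0, 0, 0, 0]

```text
time: 10.35
position: [0.6559, 0.0503, 0.0527]
eef_rot: [[1.0, 0.001, -0.0], [0.0, -0.0, 1.0], [0.001, -1.0, -0.0]]
ft_force: [-4.3, 0.2, 11.2]
width: 0.355
```

Contact came at TCP z 0.0527, exactly the predicted height, with force rising to 11 N. A quick look, then I'll lift.

```bash
python3 -c "
from h import *
a=cv2.cvtColor(snapshot('scene'),cv2.COLOR_RGB2BGR)
cv2.imwrite('pics/s6.png',cv2.resize(a[260:360,264:394],None,fx=5,fy=5,interpolation=2))
s=state();print(s['position'],s['ft_force'])
"
```

```text
[0.6559 0.0503 0.0527] [-2.3119 -0.3003 11.1723]
```

View pics/s6.png

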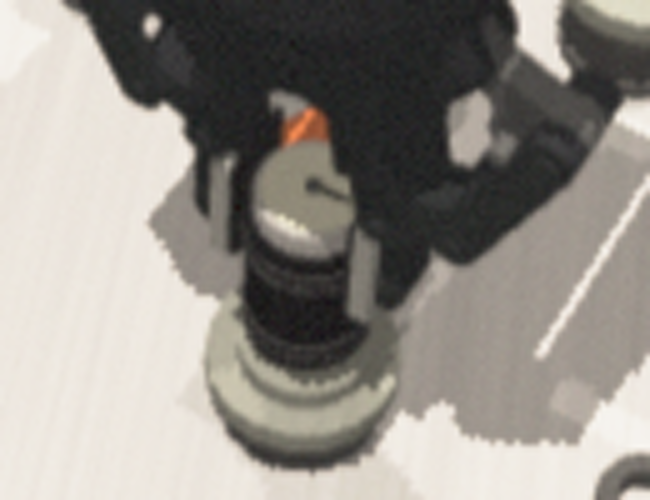

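The foot sits flat and centred on the low cap. I'll lift and move to the mid post.

play_rows:
  increments: [0, 0, 0, 0, -0.01, 0, 0, 0, 0, 0, 0, -0.025, 0, 0, 0, 0, 0, 0, -0.027, 0, 0, 0, 0, 0, -0.013, 0, 0.001, 0, 0, 0, 0, -0.035, 0, 0.005, 0]

```text
time: 11.02
position: [0.6076, 0.0561, 0.1136]
eef_rot: [[1.0, 0.001, 0.0], [-0.0, -0.0, 1.0], [0.001, -1.0, -0.0]]
ft_force: [-0.5, 0.2, -1.3]
width: 0.35
```

play_rows:
  increments: [0, 0, 0, -0.035, 0, 0.005, 0, 0, 0, 0, -0.035, 0, 0.005, 0, 0, 0, 0, -0.035, 0, 0.0045, 0, 0, 0, 0, 0, 0, 0, 0, 0, 0, 0, 0, 0, 0, 0]

```text
time: 11.65
position: [0.5031, 0.0708, 0.1138]
eef_rot: [[1.0, 0.001, -0.0], [0.0, 0.0, 1.0], [0.001, -1.0, 0.0]]
ft_force: [0.1, 0.8, -2.7]
width: 0.352
```

```bash
cat > v.py <<'E'
from h import *
import sys
def look(name,x0,y0,rc=(.0003,0)):
    a=cv2.cvtColor(snapshot('scene'),cv2.COLOR_RGB2BGR);s=state();p=s['position'];print(s['time'],p,s['width'],s['ft_force'])
    im=cv2.resize(a[y0:y0+110,x0:x0+130],None,fx=5,fy=5,interpolation=2)
    t=np.linspace(0,2*np.pi,60)
    pts=np.array([(proj('scene',np.array([p[0]+rc[0]+.017*np.cos(x),p[1]+rc[1]+.017*np.sin(x),p[2]-.0147]))-[x0,y0])*5 for x in t]).astype(np.int32)
    cv2.polylines(im,[pts],True,(0,0,255),1);cv2.imwrite(f'pics/{name}.png',im)
look(sys.argv[1],int(sys.argv[2]),int(sys.argv[3]))
E
python3 v.py s7 330 165
```

```text
11.7 [0.5033 0.0707 0.1136] 0.3543866528473458 [-0.1086  0.8532 -1.6578]
```

View pics/s7.png

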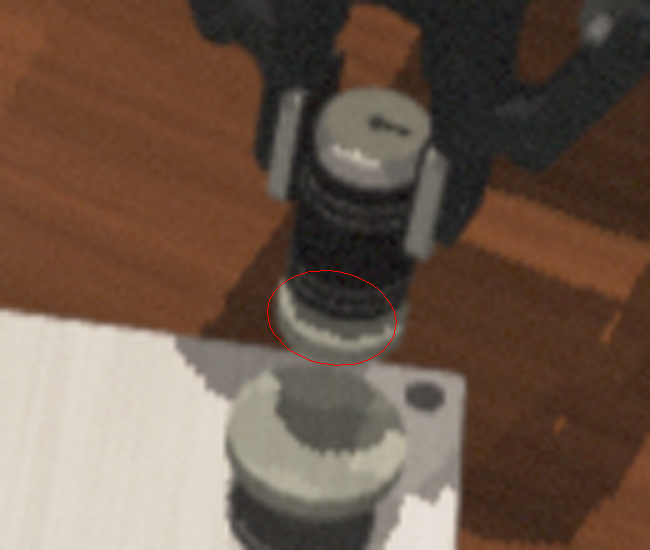

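The mid cap is directly below. In the picture the foot lies about 1.5 px right of the predicted outline, which is within the calibration error. I'll descend.

play_rows:
  increments: [0, 0, 0, -0.0005, 0.02, 0, 0, 0, 0, 0, 0, 0.015, 0, 0, 0, 0, 0, 0, 0.006, 0, 0, 0, 0, 0, 0, 0.003, 0, 0, 0, 0, 0, 0, 0, 0, 0]

```text
time: 12.32
position: [0.5021, 0.0708, 0.0694]
eef_rot: [[1.0, 0.0, -0.0], [0.0, 0.0, 1.0], [0.0, -1.0, 0.0]]
ft_force: [-0.3, 0.1, -1.4]
width: 0.352
```

```bash
python3 v.py s8 330 190
```

```text
12.375 [0.5021 0.0708 0.0696] 0.3507416995184791 [ 0.0056 -0.7389 -0.8009]
```

View pics/s8.png

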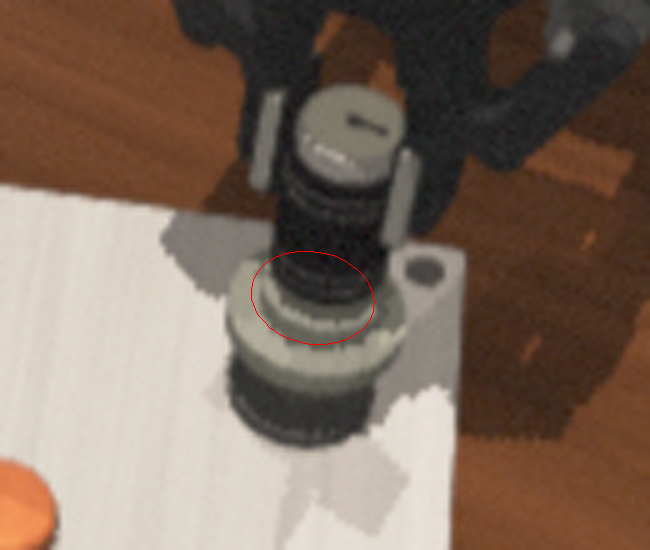

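```bash
python3 -c "
from h import *
a=cv2.cvtColor(snapshot('scene'),cv2.COLOR_RGB2BGR)
x0,y0=368,225
im=cv2.resize(a[y0:y0+48,x0:x0+52],None,fx=12,fy=12,interpolation=2)
im=cv2.convertScaleAbs(im,alpha=1.5)
t=np.linspace(0,2*np.pi,90)
for c,col in (((.5022,.0716),(0,0,255)),((.5022-.0015,.0716+.002),(0,255,0))):
  for z in(.0549,.0619):
    pts=np.array([(proj('scene',np.array([c[0]+.017*np.cos(x),c[1]+.017*np.sin(x),z]))-[x0-.5,y0-.5])*12 for x in t]).astype(np.int32)
    cv2.polylines(im,[pts],True,col,1)
cv2.imwrite('pics/s9.png',im)"
```

```text
(no output)
```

View pics/s9.png

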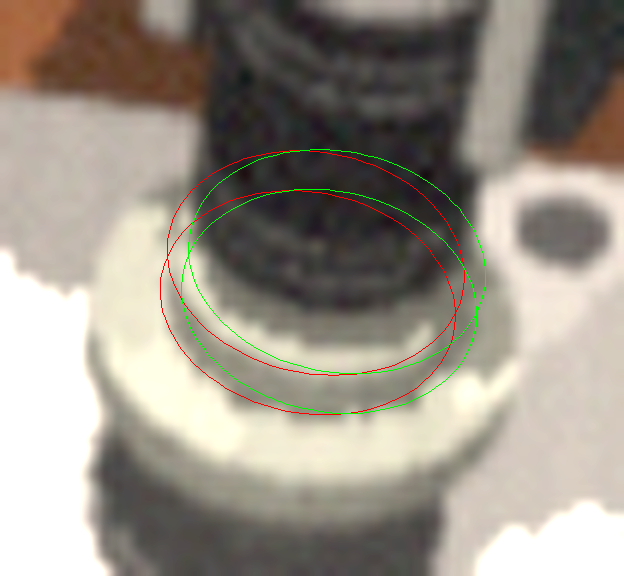

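The foot fits the green outline best, about 2 mm off in (−x, +y). I'll correct most of that and then touch down.

play_rows:
  increments: [0, 0, 0, 0.001, 0, -0.0015, 0, 0, 0, 0, 0, 0.002, 0, 0, 0, 0, 0, 0, 0, 0, 0]

```text
time: 12.8
position: [0.5027, 0.0692, 0.0672]
eef_rot: [[1.0, -0.0, -0.0], [0.0, -0.0, 1.0], [-0.0, -1.0, -0.0]]
ft_force: [-0.3, 0.1, -1.1]
width: 0.352
```

play_rows:
  increments: [0, 0, 0, 0, 0.001, 0, 0, 0, 0, 0, 0, 0, 0, 0]

```text
time: 13.05
position: [0.5031, 0.0693, 0.0667]
eef_rot: [[1.0, 0.001, -0.0], [0.0, -0.0, 1.0], [0.001, -1.0, -0.0]]
ft_force: [-1.1, 0.5, 5.5]
width: 0.352
```

play_rows:
  increments: [0, 0, 0, 0, 0.001, 0, 0, 0, 0, 0, 0, 0, 0, 0]

```text
time: 13.3
position: [0.5033, 0.0693, 0.0667]
eef_rot: [[1.0, 0.001, -0.0], [0.0, 0.0, 1.0], [0.001, -1.0, 0.0]]
ft_force: [-6.5, -0.7, 18.0]
width: 0.351
```

Touched at TCP z 0.0667, again as predicted. I'll lift and go to the high post.

play_rows:
  increments: [0, 0, 0, 0, -0.01, 0, 0, 0, 0, 0, 0, -0.02, 0, 0, 0, 0, 0, 0, -0.02, 0, 0, 0, 0, 0, 0.0105, 0, -0.028, 0, 0, 0, 0, 0.011, 0, -0.028, 0]

```text
time: 13.92
position: [0.5247, 0.0128, 0.1158]
eef_rot: [[1.0, 0.001, -0.001], [0.001, -0.0, 1.0], [0.001, -1.0, -0.0]]
ft_force: [0.4, -0.5, -2.2]
width: 0.352
```

play_rows:
  increments: [0, 0, 0, 0.011, 0, -0.028, 0, 0, 0, 0, 0.011, 0, -0.028, 0, 0, 0, 0, 0.011, 0, -0.028, 0, 0, 0, 0, 0, 0, 0, 0, 0, 0, 0, 0, 0, 0, 0]

```text
time: 14.55
position: [0.557, -0.0703, 0.1152]
eef_rot: [[1.0, -0.001, 0.0], [-0.0, 0.0, 1.0], [-0.001, -1.0, 0.0]]
ft_force: [-0.6, 0.3, -1.8]
width: 0.343
```

play_rows:
  increments: [0, 0, 0, 0, 0.02, 0, 0, 0, 0, 0, 0, 0.008, 0, 0, 0, 0, 0, 0, 0, 0, 0, 0, 0, 0, 0, 0, 0, 0]

```text
time: 15.05
position: [0.5576, -0.0706, 0.0879]
eef_rot: [[1.0, 0.001, -0.0], [0.0, -0.0, 1.0], [0.001, -1.0, -0.0]]
ft_force: [1.0, 0.6, -1.5]
width: 0.345
```

```bash
cat > w.py <<'E'
from h import *
import sys
a=cv2.cvtColor(snapshot('scene'),cv2.COLOR_RGB2BGR);s=state();p=s['position'];print(s['time'],p,s['width'],s['ft_force'])
x0,y0=260,190
im=cv2.resize(a[y0:y0+60,x0:x0+60],None,fx=10,fy=10,interpolation=2)
im=cv2.convertScaleAbs(im,alpha=1.4)
t=np.linspace(0,2*np.pi,90);zb=max(p[2]-.0147,.066)
for r,z,col in ((.017,zb,(0,0,255)),(.017,zb+.007,(0,0,255)),(.025,.066,(255,0,0))):
    pts=np.array([(proj('scene',np.array([.5573+r*np.cos(x),-.068+r*np.sin(x),z]))-[x0-.5,y0-.5])*10 for x in t]).astype(np.int32)
    cv2.polylines(im,[pts],True,col,1)
cv2.imwrite(f'pics/{sys.argv[1]}.png',im)
E
python3 w.py s10
```

```text
15.1 [ 0.5577 -0.0707  0.0879] 0.35673316169528446 [-0.0866  0.7831 -2.8685]
```

View pics/s10.png

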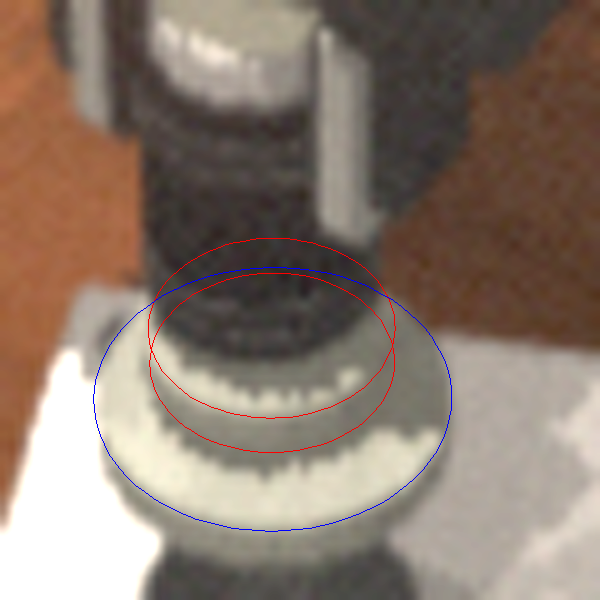

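The foot matches the outline drawn concentric with the cap to within about a pixel, so it is centred. I'll lower it onto the high post.

play_rows:
  increments: [0, 0, 0, 0, 0.004, 0, 0, 0, 0, 0, 0, 0.002, 0, 0, 0, 0, 0, 0, 0, 0, 0]

```text
time: 15.48
position: [0.5572, -0.0707, 0.0811]
eef_rot: [[1.0, -0.0, -0.0], [0.0, 0.0, 1.0], [-0.0, -1.0, 0.0]]
ft_force: [0.4, 0.8, -1.5]
width: 0.353
```

play_rows:
  increments: [0, 0, 0, 0, 0.001, 0, 0, 0, 0, 0, 0, 0, 0, 0]

```text
time: 15.72
position: [0.5576, -0.0708, 0.0807]
eef_rot: [[1.0, 0.001, -0.0], [0.0, -0.0, 1.0], [0.001, -1.0, -0.0]]
ft_force: [-2.4, -0.6, 3.8]
width: 0.352
```

play_rows:
  increments: [0, 0, 0, 0, 0.001, 0, 0, 0, 0, 0, 0, 0, 0, 0]

```text
time: 15.98
position: [0.5579, -0.0708, 0.0807]
eef_rot: [[1.0, 0.001, -0.0], [0.0, -0.0, 1.0], [0.001, -1.0, -0.0]]
ft_force: [-5.3, 1.1, 14.1]
width: 0.351
```

Contact at TCP z 0.0807. I'll ease off the press, then open slowly.

play_rows:
  increments: [0, 0, 0, 0, -0.001, 0, 0, 0, 0, 0, 0, 0, 0, 0, 0, 0, 0, 0, 0, 0, 37, 0, 0, 0, 0, 0, 0, 40, 0, 0, 0, 0, 0, 0, 44]

```text
time: 16.6
position: [0.5572, -0.0707, 0.08]
eef_rot: [[1.0, -0.0, -0.0], [0.0, 0.0, 1.0], [-0.0, -1.0, 0.0]]
ft_force: [-0.1, 0.4, 0.3]
width: 0.445
```

play_rows:
  increments: [0, 0, 0, 0, 0, 0, 50, 0, 0, 0, 0, 0, 0, 58, 0, 0, 0, 0, 0, 0, 66, 0, 0, 0, 0, 0, 0, 75, 0, 0, 0, 0, 0, 0, 75]

```text
time: 17.23
position: [0.5573, -0.0708, 0.0803]
eef_rot: [[1.0, -0.0, -0.0], [0.0, -0.0, 1.0], [-0.0, -1.0, -0.0]]
ft_force: [-0.2, 0.7, -0.1]
width: 0.75
```

```bash
python3 w.py s11
```

```text
17.275 [ 0.5574 -0.0707  0.0803] 0.7535380973119173 [ 1.1939 -0.1381  0.6864]
```

View pics/s11.png

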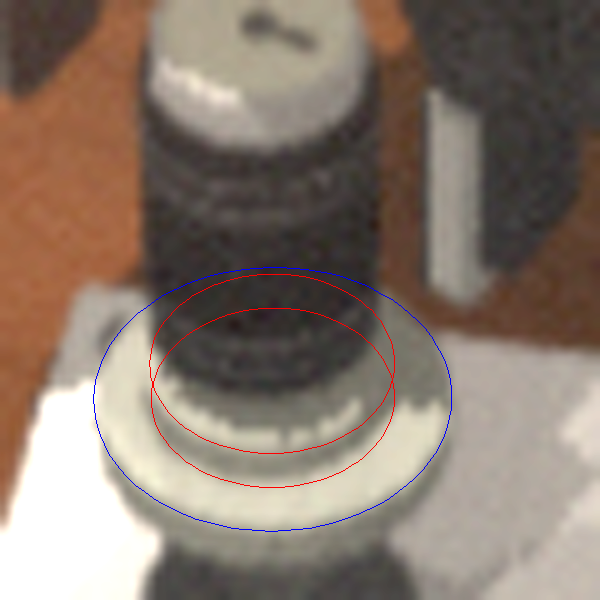

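The probe stands free and upright on the high cap with the fingers clear. I'll raise the gripper straight up and then move away toward the robot.

play_rows:
  increments: [0, 0, 0, 0, -0.01, 0, 80, 0, 0, 0, 0, -0.02, 0, 80, 0, 0, 0, 0, -0.03, 0, 80, 0, 0, 0, 0, -0.04, 0, 80, 0, 0, 0, 0, -0.03, 0, 80]

```text
time: 17.9
position: [0.5576, -0.0708, 0.2128]
eef_rot: [[1.0, 0.002, -0.0], [0.0, -0.0, 1.0], [0.002, -1.0, -0.0]]
ft_force: [-0.8, -0.7, -0.3]
width: 0.796
```

play_rows:
  increments: [0, 0, 0, -0.01, -0.02, 0.045, 80, 0, 0, 0, -0.01, 0, 0.05, 80, 0, 0, 0, -0.01, 0, 0.05, 80, 0, 0, 0, -0.01, 0, 0.05, 80, 0, 0, 0, -0.01, 0, 0.05, 80]

```text
time: 18.52
position: [0.5069, 0.1758, 0.2312]
eef_rot: [[1.0, 0.001, -0.0], [0.0, 0.0, 1.0], [0.001, -1.0, 0.0]]
ft_force: [1.2, -0.8, 1.2]
width: 0.804
```

play_rows:
  increments: [0, 0, 0, 0, 0, 0.04, 80, 0, 0, 0, 0, 0, 0.03, 80, 0, 0, 0, 0, 0, 0, 80, 0, 0, 0, 0, 0, 0, 80]

```text
time: 19.02
position: [0.5073, 0.2437, 0.2306]
eef_rot: [[1.0, 0.0, -0.0], [0.0, -0.0, 1.0], [0.0, -1.0, -0.0]]
ft_force: [0.3, -0.1, 0.7]
width: 0.796
```

```bash
python3 w.py s12; python3 -c "
from h import *
a=cv2.cvtColor(snapshot('scene'),cv2.COLOR_RGB2BGR);b=cv2.cvtColor(snapshot('top'),cv2.COLOR_RGB2BGR);cv2.imwrite('pics/sf.png',a);cv2.imwrite('pics/tf.png',b);s=state();print(s['time'],s['qd'],proj('top',np.array([.5578,-.0705,.136])))
cv2.imwrite('pics/tfc.png',cv2.resize(b[205:275,320:390],None,fx=8,fy=8,interpolation=2))"
```

```text
19.075 [0.5074 0.2434 0.2306] 0.7992929058902204 [ 0.3052  0.1262 -0.6109]
19.175 [ 0.0869  0.1433 -0.0485  0.0757 -0.0499  0.1828] [356.2028 228.459 ]
```

View pics/sf.png

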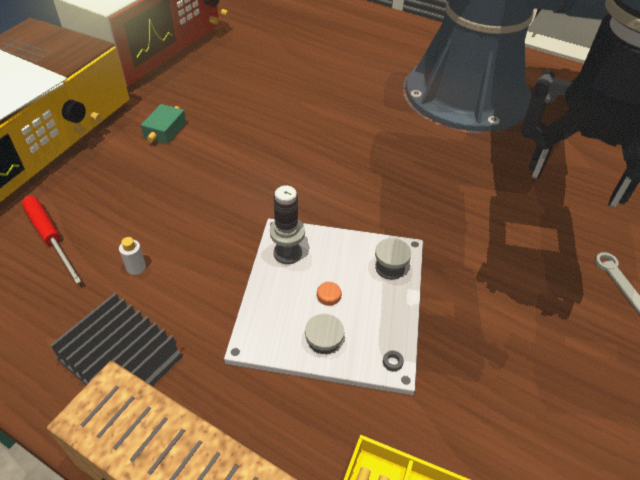

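View pics/tfc.png

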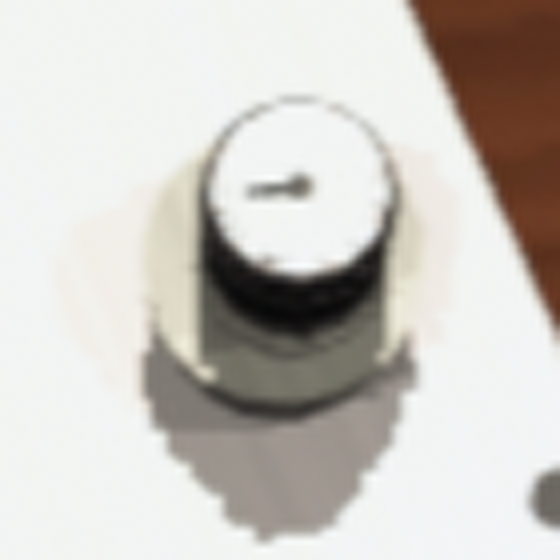

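View pics/s12.png

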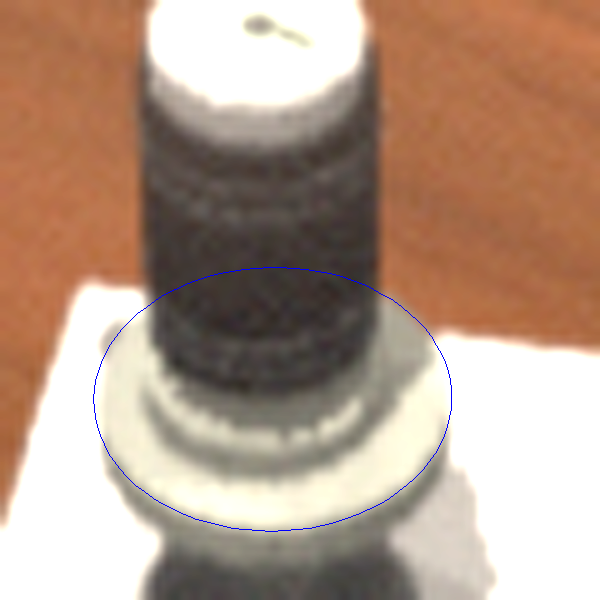

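The probe stands upright on the high cap. In the top view its dial is at about (357,228), and a centred probe should appear at (356.2,228.5), so it is about 1 mm off centre. The arm is still and well clear, so I'll hand in.

```bash
python3 -c "
from station import *
print(hand_in())"
```

```text
the job is handed in; nothing more can be done
None
```

I picked up the probe by its grip and touched its foot down on the low, middle and high posts in that order. I left it standing by itself on the high post and handed in with the clock at about 19 s of the 53 s allowed.

- **Touchdowns:** contact came at the expected heights of 38, 52 and 66 mm, with peak forces read of about 11, 18 and 14 N.
- **Final pictures:** after release the probe stands upright, about 1 mm from the cap centre in the top view and within about a pixel in the scene view. The gripper was well clear and the arm was at rest.
- **Fingertip height:** the open fingertips showed about 33 mm above the TCP, not the 13 mm I expected. I gripped 12 mm lower than first planned to allow for it.
- **Centring on the first two posts:** the two cameras disagree by about 2.5 mm in y. On the middle post the foot first looked about 2 mm off centre, so I shifted it before touching. The low post had no such correction, and its touch may be 1–2 mm off the middle.

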